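Lock the vegetable slicer's cassette with its tapered pin

ROBOT

A 7-joint arm with a two-finger parallel gripper is mounted at the origin on a cart in front of the work surface, level with it; the furniture and walls round the work are solid. World frame = base frame: x ahead of the robot, y to its left, z up, the work surface at z = 0. Lengths are in m, angles in rad, forces in N, time in s.
With the tool pointing down it reaches from about 0.425 to 0.925 m from the base axis. Payload 6.8 kg.
Tool frame: the origin (TCP) lies on the front face of the gripper's body, between the roots of the fingers; the fingertips stand 73 mm ahead of it and the grasp point (between the pads) lies 54 mm ahead of it (env.nose_length is the distance from the TCP to the fingertips, in m); z points along the fingers, y is the line along which they close (so a half turn about z gives the same grasp; the last joint's range is limited). The gripper opens to 85 mm and grips with 20 to 120 N. Pads are 22 mm wide; open, the fingers measure 114 mm over their backs; the gripper's body (76 mm by 85 mm) begins 54 mm behind the grasp point. The pads swing forward as they close: fully open they stand 13 mm farther back than shut.
Start: joints at [-1.391, 0.477, 0.022, 1.555, -0.011, 1.109, -0.083], TCP at [0.192, 0.647, 0.304] pointing down, gripper open.
Joint ranges: [-2.96, 2.96], [-0.34, 2.1], [-1.41, 1.46], [0.24, 2.44], [-1.37, 4.51], [0.17, 1.92], [-2.96, 2.96]. Speed limits (rad/s): [2.39, 2.39, 3.14, 3.14, 3.14, 3.14, 3.14].

INTERFACE

Orientations are given as a unit quaternion [w, x, y, z].
In Python, from cell import env, kin, camera, calibration, job gives the robot as it stands. The module is installed in compiled form; this text tells all that it offers. Calls block until the motion is done:
- env.reach(position, orientation): joint-space move of the TCP to a pose.
- env.movel(position, velocity=0.15, rot=None, stop_force=None): straight line of the TCP; rot=None keeps the orientation; velocity is the mean speed in m/s. With stop_force (N) it stops when the force on the tool has changed by that much, and returns True; else False.
- env.goto_joints(angles): joint-space move.
- env.grip(opening, f_grip=None): finger opening in m; f_grip is the grip in N (None keeps the last); returns when the fingers have stopped.
- env.dwell(seconds).
- kin.inverse_kinematics(position, orientation): joint angles nearest the present ones, or None.
- env.get_state(): the state.
- camera(name): name is "scene" or "top"; returns (picture, depth): 480x640x3 uint8, blue, green, red; 480x640 float32, m along the optical axis (not along the pixel's ray), 0 where there is no reading.
- calibration(name): a dict with "fx", "fy", "cx", "cy" (pixels), "rvec" (rotation vector, rad) and "tvec" (3), from world to camera coordinates, as OpenCV has them. Camera axes: x right, y down, z forward; pixel columns grow to the right and rows downward; lengths in m; the calibration is good to about 2 mm. A picture is of the moment at which its call begins. calibration takes no time and is no camera call.
A pose or a line that the arm cannot do raises env.PlanningError and nothing moves.
- job.job_done(): hands the job in; it is judged then, once.
The state is a dict: "time": time; "qpos": joint angles; "joint_velocities": joint speeds; "joint_torque": joint torques, N m; "tcp_pos": TCP position; "orientation": TCP orientation; "force": force on the tool from outside, world axes, zero at the start; "torque": the same for the moment, N m; "opening": finger opening in m; "gripper_force": force on a finger pad.
Only numpy, scipy, OpenCV 4.12 (cv2) and the standard library are available. Lean on these libraries where they do the work, as an engineer would, in place of code of your own. Each camera call takes 0.05 s, during which the arm holds its last target. There are 200 camera calls.

TASK

Lock the vegetable slicer: take the tapered locking pin out of its wooden rest, feel through the slot in the slicer's cover for the hole of the cassette plate inside, draw that plate into line with the hole beneath, and press the pin gently fully home, so that it stands upright with its collar flush on the cover. Push lightly, with no more than about 15 N, never forcing the pin; then let go, and leave the other things on the worktop where they are.

Things in the scene. Friction and masses are not known exactly. Their poses are not given: they have to be found in the camera images.
- slicer: Vegetable slicer, fixed to the worktop, white housing 110 (x) x 230 (y) x 70 mm high, from y=-48 to y=+182 mm. Origin: on the worktop, on the axis of its lock hole, z up. Its aluminium lock end (y -41 to +69) is a flat cover with a slot; under it, one above the other, lie the cassette plate inside and the anchor plate. The ribbed deck and blade at +y are not used.
- slicer_hole (a point): Point on the lock hole's axis at the cover's upper face, 70 mm above the worktop; axes as the slicer's. The cover is 6 mm thick; its slot is 18.5 mm wide in x and runs along y from -9 to +39 mm of this point.
- cassette_level (a point): Fixed point on the lock hole's axis at the upper face of the covered steel cassette plate (z=63 mm; 8 mm thick). The plate has a round 17.5 mm hole and slides along the slicer's y only; it stays where it is left, about 5 N moves it. At the start its hole is 5 to 30 mm off this axis toward +y; how far is not measured. It does not move with the plate.
- anchor_level (a point): Point on the lock hole's axis at the upper face of the fixed steel anchor plate (z=54 mm; 12 mm thick), which has a round 17.5 mm hole on this axis. Below it is free space to the worktop.
- pin: Loose tapered steel pin, about 0.15 kg, upright in the wooden rest. Origin: centre of the collar's underside; z up. Below: shank 16 mm diameter for 30 mm, then a 30 mm taper to a blunt tip 12 mm wide. Above: collar 27 mm diameter, 5 mm thick, and a square black handle, 20 x 20 mm (sides along the pin's x and y), z=5 to 47 mm. Fully home, the collar lies on the slicer's cover.
- pin_tip (a point): Centre of the pin's tip face, 60 mm below the pin's origin.
- pin_rest: Fixed wooden block 64 x 64 x 66 mm high with a vertical through hole of 20 mm in the middle, in which the pin stands, its collar on the block. Origin: centre of its underside.
- tea_box: Bystander: upright box of tea, 69 x 71 x 122 mm, origin under its centre.
- tomato_tin: Bystander: upright tin, 57 mm diameter, 72 mm high, origin under its centre.
- salt_shaker: Bystander: upright salt shaker, 44 mm diameter, 90 mm high, origin under its centre.
- mushroom: Bystander: mushroom 37 mm wide, 34 mm high, origin under its centre.
- fork: Bystander: fork lying flat, 206 x 28 x 13 mm, origin under its centre.

How it is judged:
By the outcome, as a careful person would: the job done as asked, in the order asked, and still so for the second after the job is handed in, with the robot touching nothing.
It also fails if it takes over 64 s, if anything falls off the work surface, if the arm or the gripper's body presses on something with over 40 N, if the wrist force passes 120 N, or if a joint passes its speed limit or range.

## Working session

There is one attempt and no reset: what is moved stays moved. The work goes in short steps, each a Python script; the robot and the scene stay as the last script left them, time stands still between calls to the robot, and variables do not carry over. Pictures are saved under pics/ and viewed, at most 10 in all, crops included, and the job is handed in when it is done.

```bash
mkdir -p pics; ls; cat > h.py <<'E'
import numpy as np, cv2
from cell import env, kin, camera, calibration, job
def P(name):
    c=calibration(name); R=cv2.Rodrigues(np.array(c["rvec"],float))[0]; t=np.array(c["tvec"],float).ravel()
    return c,R,t
def cloud(name,d):
    c,R,t=P(name); v,u=np.mgrid[:480,:640]
    p=np.stack([(u-c["cx"])/c["fx"]*d,(v-c["cy"])/c["fy"]*d,d],-1)
    w=(p-t)@R; w[d==0]=np.nan; return w
def ray(name,u,v,z):
    c,R,t=P(name); d=R.T@np.array([(u-c["cx"])/c["fx"],(v-c["cy"])/c["fy"],1]); o=-R.T@t
    return o+d*(z-o[2])/d[2]
E
python3 - <<'E'
from h import *
for n in("scene","top"):
    im,d=camera(n); cv2.imwrite(f"pics/{n}0.png",im); np.savez(f"{n}0.npz",im=im,d=d)
    c,R,t=P(n); print(n,c["fx"],-R.T@t,R[2])
s=env.get_state(); print(s["time"],s["orientation"],s["force"],s["opening"])
E
```

```text
pics
scene 433.5712989742755 [-0.00190455  0.38251553  0.62562785] [ 0.63101395 -0.46723587 -0.61928349]
top 491.0526407604393 [ 0.4460962  -0.02553185  1.34189941] [ 7.76490300e-02 -3.34133382e-04 -9.96980700e-01]
0.1 [-3.51753537e-05  1.43412692e-01  9.89662621e-01 -8.33216711e-04] [-0.31318688  1.35552484 -0.19560347] 0.08527053597535568
```

View pics/scene0.png

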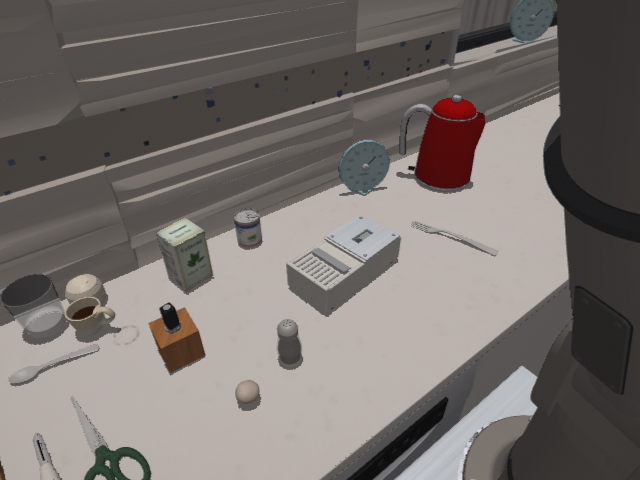

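View pics/top0.png

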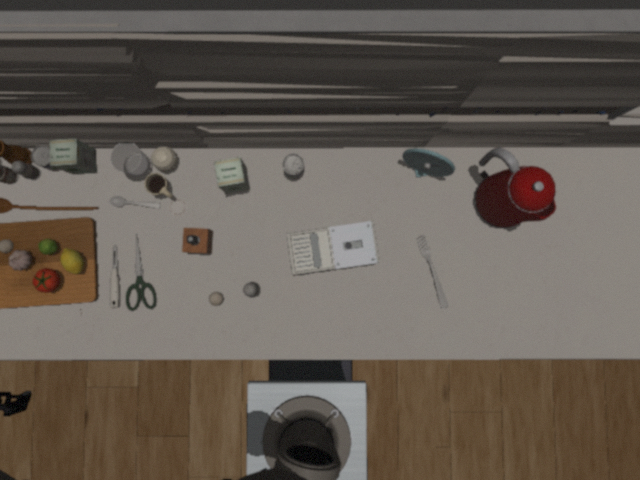

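The scene view shows the rest with the pin at (178,340), and the slicer at (345,262) with its slot at (362,236). The top view shows the rest at (196,240), the pin handle at (192,239), the slicer at (333,248) and the slot at (353,244).

```bash
python3 - <<'E'
from h import *
def load(n):
    z=np.load(n+"0.npz"); return z["im"],z["d"]
T,td=load("top"); S,sd=load("scene")
a=cv2.resize(T[200:290,270:400],None,fx=5,fy=5,interpolation=cv2.INTER_CUBIC)
b=cv2.resize(S[205:315,275:415],None,fx=5,fy=5,interpolation=cv2.INTER_CUBIC)
c=cv2.resize(S[290:375,140:215],None,fx=5,fy=5,interpolation=cv2.INTER_CUBIC)
d=cv2.resize(T[220:262,170:220],None,fx=6,fy=6,interpolation=cv2.INTER_CUBIC)
def put(x,y,w):  return cv2.resize(x,None,fx=.57,fy=.57)
can=np.zeros((600,800,3),np.uint8)
a=cv2.resize(a,(433,300));b=cv2.resize(b,(382,300));c=cv2.resize(c,(265,300));d=cv2.resize(d,(357,300))
can[:300,:433]=a;can[300:,:382]=b;can[:300,435:700]=c;can[300:,435:792]=d
cv2.imwrite("pics/crop.png",can)
for n,im,dd,box in(("top",T,td,(270,200,400,290)),("scene",S,sd,(275,205,415,315))):
    w=cloud(n,dd); m=np.zeros((480,640),bool); x0,y0,x1,y1=box; m[y0:y1,x0:x1]=1
    m&=(abs(w[...,2]-.07)<.008); p=w[m]; print(n,m.sum(),"z",np.median(p[:,2]))
    r=cv2.minAreaRect(p[:,:2].astype(np.float32)); print(r, cv2.boxPoints(r).round(4).tolist())
for n,im,dd,box in(("top",T,td,(170,220,220,262)),("scene",S,sd,(140,290,215,375))):
    w=cloud(n,dd); x0,y0,x1,y1=box
    for lo,hi in((.058,.07),(.098,.125)):
        m=np.zeros((480,640),bool);m[y0:y1,x0:x1]=1
        m&=(w[...,2]>lo)&(w[...,2]<hi); p=w[m]
        if len(p)>4: r=cv2.minAreaRect(p[:,:2].astype(np.float32)); print(n,lo,len(p),np.median(p[:,2]),r)
E
```

```text
top 2799 z 0.06852217819116017
((0.5097475647926331, -0.07215918600559235), (0.10997720807790756, 0.22965720295906067), 7.963117599487305) [[0.43939998745918274, 0.033900000154972076], [0.47119998931884766, -0.19349999725818634], [0.5800999999046326, -0.17829999327659607], [0.54830002784729, 0.04919999837875366]]
scene 2759 z 0.06770021793164716
((0.5060639381408691, -0.06606080383062363), (0.11241479218006134, 0.2285594493150711), 8.409225463867188) [[0.43369999527931213, 0.03880000114440918], [0.46720001101493835, -0.18729999661445618], [0.5784000158309937, -0.17090000212192535], [0.5450000166893005, 0.0551999993622303]]
top 0.058 491 0.06554305767507228 ((0.5298428535461426, 0.2862883508205414), (0.06575462222099304, 0.06426329910755157), 86.0729751586914)
top 0.098 72 0.11210375144403126 ((0.5296444892883301, 0.2874220907688141), (0.019259938970208168, 0.022535469383001328), 10.564766883850098)
scene 0.058 1021 0.06482334940357369 ((0.5264745950698853, 0.29095494747161865), (0.06427162885665894, 0.06717858463525772), 87.16569519042969)
scene 0.098 192 0.11033789532829717 ((0.5260214805603027, 0.2911972999572754), (0.021566281095147133, 0.02024577185511589), 3.006556987762451)
```

View pics/crop.png

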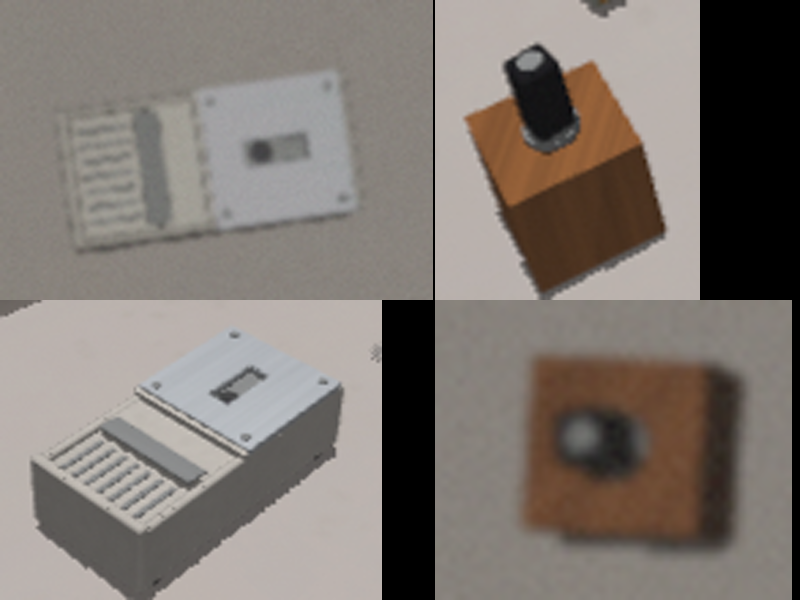

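The crop shows the slot clearly in both views. The plate's dark hole is near the slot's +y end, roughly 25–30 mm off the axis. The two cameras disagree by about 4 mm, so I'll remeasure with rays cast onto planes of known height.

```bash
python3 - <<'E'
from h import *
def rect(n,cnt,z):
    p=np.array([ray(n,u,v,z)[:2] for u,v in cnt.reshape(-1,2)],np.float32); r=cv2.minAreaRect(p); return r
for n,sb,rb in(("top",(270,200,400,290),(170,220,220,262)),("scene",(275,205,415,315),(140,290,215,375))):
    z=np.load(n+"0.npz"); im,d=z["im"],z["d"]; K=6
    def crop(b): return cv2.resize(im[b[1]:b[3],b[0]:b[2]],None,fx=K,fy=K,interpolation=cv2.INTER_CUBIC)
    def full(c,b): return (c.reshape(-1,2)+.5)/K-.5+np.array(b[:2])
    s=crop(sb); i=s.astype(int); al=((i[...,0]-i[...,2])>8).astype(np.uint8); 
    al=cv2.morphologyEx(al,cv2.MORPH_OPEN,np.ones((9,9))); al=cv2.morphologyEx(al,cv2.MORPH_CLOSE,np.ones((7,7)))
    c=max(cv2.findContours(al,cv2.RETR_EXTERNAL,2)[0],key=cv2.contourArea)
    print(n,"cover",rect(n,full(c,sb),.07))
    # slot: darker area in the cover
    g=cv2.cvtColor(s,cv2.COLOR_BGR2GRAY); m=np.zeros_like(g); cv2.drawContours(m,[c],-1,1,-1); m=cv2.erode(m,np.ones((40,40)))
    med=np.median(g[m>0])
    for f in(.82,.9):
        k=((g<f*med)&(m>0)).astype(np.uint8)
        cc=max(cv2.findContours(k,cv2.RETR_EXTERNAL,2)[0],key=cv2.contourArea); print("  slot",f,rect(n,full(cc,sb),.07))
    k=((g<.5*med)&(m>0)).astype(np.uint8); cs=cv2.findContours(k,cv2.RETR_EXTERNAL,2)[0]
    if cs: cc=max(cs,key=cv2.contourArea); print("  dark",rect(n,full(cc,sb),.063))
    # whole slicer via depth-height mask w/ rays at .07
    r=crop(rb); hsv=cv2.cvtColor(r,cv2.COLOR_BGR2HSV)
    w=cloud(n,d)[...,2][rb[1]:rb[3],rb[0]:rb[2]]; w=cv2.resize(w.astype(np.float32),None,fx=K,fy=K,interpolation=cv2.INTER_LINEAR)
    k=(w>.061).astype(np.uint8)&(w<.072).astype(np.uint8)
    k=k&((hsv[...,1]>70)).astype(np.uint8)
    cc=max(cv2.findContours(k,cv2.RETR_EXTERNAL,2)[0],key=cv2.contourArea); print("  rest",rect(n,full(cc,rb),.066))
    k=(w>.107).astype(np.uint8); cc=max(cv2.findContours(k,cv2.RETR_EXTERNAL,2)[0],key=cv2.contourArea); print("  handle",rect(n,full(cc,rb),.113))
E
```

```text
Traceback (most recent call last):
ValueError: max() iterable argument is empty
```

```bash
cat > meas.py <<'E'
from h import *
def rect(n,cnt,z):
    p=np.array([ray(n,u,v,z)[:2] for u,v in cnt.reshape(-1,2)],np.float32); r=cv2.minAreaRect(p); return np.round(np.hstack([r[0],r[1],r[2]]),4)
big=lambda k:max(cv2.findContours(k.astype(np.uint8),cv2.RETR_EXTERNAL,2)[0],key=cv2.contourArea)
for n,sb,rb,cp in(("top",(270,200,400,290),(170,220,220,262),(340,232)),("scene",(275,205,415,315),(140,290,215,375),(340,238))):
    z=np.load(n+"0.npz"); im,d=z["im"],z["d"]; K=6
    print(n,"cover bgr",im[cp[1],cp[0]],"deck",im[248,320] if n=="top" else im[265,318])
    crop=lambda b: cv2.resize(im[b[1]:b[3],b[0]:b[2]],None,fx=K,fy=K,interpolation=cv2.INTER_CUBIC)
    full=lambda c,b:(c.reshape(-1,2)+.5)/K-.5+np.array(b[:2])
    s=cv2.GaussianBlur(crop(sb),(9,9),0).astype(int); ref=im[cp[1]-1:cp[1]+2,cp[0]-1:cp[0]+2].reshape(-1,3).mean(0)
    al=((s[...,0]-s[...,2])>.4*(ref[0]-ref[2]))&(s.sum(-1)>.8*ref.sum())
    al=cv2.morphologyEx(al.astype(np.uint8),cv2.MORPH_OPEN,np.ones((9,9)))
    c=big(al); print("  cover",rect(n,full(c,sb),.07))
    g=s.mean(-1); m=np.zeros(g.shape,np.uint8); cv2.drawContours(m,[cv2.convexHull(c)],-1,1,-1); m=cv2.erode(m,np.ones((70,70)))
    med=np.median(g[m>0])
    for f in(.75,.82,.9): print("  slot",f,rect(n,full(big((g<f*med)&(m>0)),sb),.07))
    for f in(.4,.5,.6):
        try: print("  dark",f,rect(n,full(big((g<f*med)&(m>0)),sb),.063))
        except ValueError: pass
    w=cv2.resize(cloud(n,d)[...,2][rb[1]:rb[3],rb[0]:rb[2]].astype(np.float32),None,fx=K,fy=K)
    sat=cv2.cvtColor(crop(rb),cv2.COLOR_BGR2HSV)[...,1]
    print("  rest",rect(n,full(big((w>.061)&(w<.072)&(sat>70)),rb),.066))
    print("  handle",rect(n,full(big(w>.107),rb),.113))
E
python3 meas.py
```

```text
top cover bgr [161 160 160] deck [145 154 156]
  cover [ 0.517  -0.1243  0.1076  0.1068  8.1104]
  slot 0.75 [ 5.16400e-01 -1.11500e-01  2.33000e-02  1.90000e-02  8.98584e+01]
  slot 0.82 [ 0.5181 -0.1235  0.0213  0.0498  7.775 ]
  slot 0.9 [ 0.5182 -0.1233  0.0235  0.0528  8.3236]
  dark 0.5 [ 5.17000e-01 -1.11800e-01  1.26000e-02  1.26000e-02  8.98576e+01]
  dark 0.6 [ 5.16700e-01 -1.11600e-01  1.65000e-02  1.57000e-02  8.98585e+01]
  rest [5.30400e-01 2.85700e-01 6.58000e-02 6.38000e-02 8.72336e+01]
  handle [ 0.5298  0.2857  0.0198  0.021  11.244 ]
scene cover bgr [190 186 182] deck [101 104 105]
  cover [ 0.5126 -0.1194  0.1095  0.1097  8.1553]
  slot 0.75 [ 0.5123 -0.1187  0.0201  0.0499  7.4974]
  slot 0.82 [ 0.5124 -0.1188  0.0212  0.0514  7.5189]
  slot 0.9 [ 0.5125 -0.1189  0.0226  0.053   7.5513]
  dark 0.4 [ 5.1170e-01 -1.0800e-01  1.1000e-02  8.4000e-03  5.9562e+01]
  dark 0.5 [ 0.5159 -0.1083  0.0154  0.0128  5.3011]
  dark 0.6 [ 0.5185 -0.1246  0.0181  0.0475  7.2713]
  rest [5.23800e-01 2.91600e-01 6.39000e-02 6.97000e-02 8.75537e+01]Traceback (most recent call last):
  File "meas.py", line 23, in <module>
    print("  handle",rect(n,full(big(w>.107),rb),.113))
                     ~~~~^^^^^^^^^^^^^^^^^^^^^^^^^^^^^
  File "meas.py", line 3, in rect
    p=np.array([ray(n,u,v,z)[:2] for u,v in cnt.reshape(-1,2)],np.float32); r=cv2.minAreaRect(p); return np.round(np.hstack([r[0],r[1],r[2]]),4)
                ~~~^^^^^^^^^
  File "h.py", line 11, in ray
    c,R,t=P(name); d=R.T@np.array([(u-c["cx"])/c["fx"],(v-c["cy"])/c["fy"],1]); o=-R.T@t
          ~^^^^^^
  File "h.py", line 4, in P
    c=calibration(name); R=cv2.Rodrigues(np.array(c["rvec"],float))[0]; t=np.array(c["tvec"],float).ravel()
ValueError: time passes only in moves, steps and waits
```

```bash
cat >> h.py <<'E'
yaw=np.radians(8.0); f=np.pi/2+yaw/2; Q=[0,np.cos(f),np.sin(f),0]
ex=np.array([np.cos(yaw),np.sin(yaw),0]); ey=np.array([-np.sin(yaw),np.cos(yaw),0])
PIN=np.array([.5270,.2886,0]); SC=np.array([.5153,-.1211,0]); HOLE=SC-.015*ey
def st(tag=""):
    s=env.get_state(); F=np.array(s["force"]); p=np.array(s["tcp_pos"])
    print(tag,"t%.2f"%s["time"],"tcp",p.round(4),"F(slicer x,y,z)",np.round([F@ex,F@ey,F[2]],2),"op %.4f gf %.1f"%(s["opening"],s["gripper_force"]),flush=True); return s
E
python3 - <<'E'
from h import *
for p in(PIN+[0,0,.25],HOLE+[0,0,.2]): print(kin.inverse_kinematics(list(p),Q))
env.reach(list(PIN+[0,0,.215]),Q); st("above")
env.movel(list(PIN+[0,0,.151]),velocity=.1,stop_force=8); st("down")
env.grip(.03,20); st("near")
env.grip(.0,20); st("closed")
for n in("scene","top"):
    im,d=camera(n); cv2.imwrite(f"pics/{n}1.png",im); np.savez(f"{n}1.npz",im=im,d=d)
E
```

```text
[-0.68798456  0.41130948  0.10799142  1.7981919  -0.05358634  0.93491456
  1.15332823]
[-0.33241661  0.43146047  0.59983291  2.01652561 -0.33839864  0.79108624
  2.17644525]
above t1.92 tcp [0.5265 0.2901 0.2152] F(slicer x,y,z) [ 0.7  -0.06  0.09] op 0.0854 gf 0.0
down t2.71 tcp [0.5273 0.2888 0.1514] F(slicer x,y,z) [-0.4   0.21 -0.32] op 0.0855 gf 0.0
near t3.28 tcp [0.527  0.2886 0.1511] F(slicer x,y,z) [ 0.   -0.69 -0.33] op 0.0298 gf 0.0
closed t3.52 tcp [0.527  0.2886 0.1511] F(slicer x,y,z) [-1.13  0.4   0.65] op 0.0196 gf 25.8
```

```bash
python3 - <<'E'
from h import *
env.grip(0,80); s=st("grip")
z0=s["tcp_pos"][2]
env.movel([.527,.2886,z0+.09],velocity=.12); st("lift")
env.movel(list(SC+[0,0,z0+.09]),velocity=.25); st("over")
env.dwell(.3)
st("still")
for n in("scene","top"):
    im,d=camera(n); cv2.imwrite(f"pics/{n}2.png",im); np.savez(f"{n}2.npz",im=im,d=d)
    b=(190,120,450,320) if n=="scene" else (270,180,430,300)
    cv2.imwrite(f"pics/{n}2c.png",cv2.resize(im[b[1]:b[3],b[0]:b[2]],None,fx=3 if n=="scene" else 5,fy=3 if n=="scene" else 5,interpolation=cv2.INTER_CUBIC))
E
```

```text
grip t3.83 tcp [0.5271 0.2887 0.1512] F(slicer x,y,z) [-0.69  0.17  3.22] op 0.0192 gf 77.9
lift t4.73 tcp [0.5265 0.2883 0.2403] F(slicer x,y,z) [ 0.31 -0.17 -1.59] op 0.0191 gf 78.0
over t6.53 tcp [ 0.5154 -0.1199  0.2411] F(slicer x,y,z) [ 0.11 -0.6  -1.33] op 0.0190 gf 78.0
still t6.83 tcp [ 0.5154 -0.1206  0.2412] F(slicer x,y,z) [-0.08  0.23 -1.67] op 0.0189 gf 78.0
```

View pics/scene2c.png

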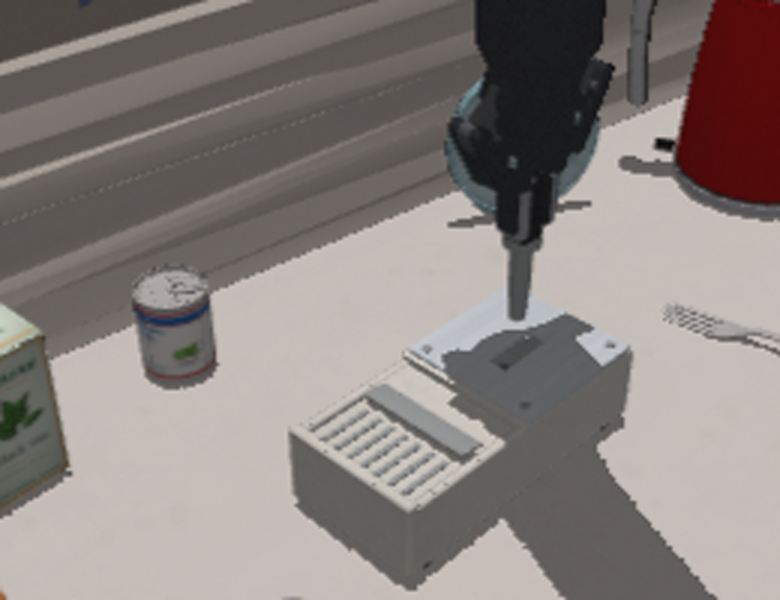

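The scene view shows the pin hanging upright over the slot, with the tip's lower rim at crop (517,319), which is full-image (362.3,226.3).

```bash
python3 - <<'E'
from h import *
c,R,t=P("scene"); o=-R.T@t
p=ray("scene",362.3,226.2,.0961); u=(p-o)[:2]; u/=np.linalg.norm(u)
tip=p[:2]+.006*u; sl=np.array([.5124,-.1188]); e=sl-tip
print(p,tip,"slot-tip in slicer axes mm",1000*e@ex[:2],1000*e@ey[:2])
E
```

```text
[ 0.51116222 -0.11606799  0.0961    ] [ 0.51546516 -0.12024947] slot-tip in slicer axes mm -2.833606011468125 1.8619474649050591
```

```bash
python3 - <<'E'
from h import *
z=np.load("scene2.npz"); w=cloud("scene",z["d"]); c,R,t=P("scene"); o=-R.T@t
for lo,hi,r in((.098,.108,.0064),(.108,.118,.0071),(.118,.126,.0077),(.128,.15,.008)):
    m=(w[...,2]>lo)&(w[...,2]<hi)&(np.hypot(w[...,0]-.515,w[...,1]+.12)<.03)
    v,u=np.nonzero(m); p=w[m]
    # per-row mid columns
    out=[]
    for row in np.unique(v):
        uu=u[v==row]; dd=np.median(z["d"][row,uu][len(uu)//4:-len(uu)//4 or None]) if len(uu)>3 else None
        if dd is None: continue
        um=(uu.min()+uu.max())/2; q=np.array([(um-c["cx"])/c["fx"]*dd,(row-c["cy"])/c["fy"]*dd,dd]); q=R.T@(q-t)
        d=(q-o)[:2]; d/=np.linalg.norm(d); out.append(np.r_[q[:2]+.8*r*d,q[2],len(uu)])
    print(lo,len(p),np.mean(out,0).round(4))
# cross-view: pin lateral error uses direction perpendicular to the view
d=np.array([.5154,-.1206])-o[:2]; d/=np.linalg.norm(d); n=np.array([-d[1],d[0]])
print("lateral n",n,"ex.n",ex[:2]@n,"ey.n",ey[:2]@n)
E
```

```text
0.098 24 [ 0.5154 -0.1185  0.1031  5.5   ]
0.108 26 [ 0.5155 -0.1181  0.1136  5.75  ]
0.118 26 [ 0.5147 -0.1186  0.1228  6.6667]
0.128 75 [ 0.5154 -0.1178  0.1399  7.7778]
lateral n [0.69720701 0.71686986] ex.n 0.7901908366515095 ey.n 0.6128608664876455
```

```bash
cat >> h.py <<'E'
SC=SC-.0022*ex; HOLE=SC-.015*ey; ZT=.1451   # TCP z minus tip z
def go(x,y,ztip,v=.03,stop=None):   # slicer-frame mm of pin
    return env.movel(list(HOLE+ex*x/1e3+ey*y/1e3+[0,0,ztip/1e3+ZT]),velocity=v,stop_force=stop)
def loc(tag):
    s=st(tag); d=np.array(s["tcp_pos"])-HOLE; print("   x %.2f y %.2f tip %.2f"%(d@ex*1e3,d@ey*1e3,(d[2]-ZT)*1e3),flush=True); return d@ex*1e3,d@ey*1e3,(d[2]-ZT)*1e3
E
python3 - <<'E'
from h import *
go(0,15,80,.06); loc("above")
h=go(0,15,66.2,.03,4); print(h); x,y,zt=loc("in slot?")
if not h or zt<68.3:
    a=go(-7,15,66.2,.02,4); x1=loc(f"-x {a}")[0]
    go(0,15,66.2,.04)
    b=go(7,15,66.2,.02,4); x2=loc(f"+x {b}")[0]
    xm=(x1+x2)/2; print("mid",xm)
    go(xm,15,66.2,.04); loc("mid")
E
```

```text
above t7.34 tcp [ 0.5127 -0.1214  0.2245] F(slicer x,y,z) [ 0.39 -0.69 -3.37] op 0.0193 gf 78.0
   x -0.40 y 15.03 tip 79.37
False
in slot? t7.95 tcp [ 0.5131 -0.1214  0.2112] F(slicer x,y,z) [ 0.07  0.22 -1.18] op 0.0193 gf 78.0
   x 0.01 y 14.97 tip 66.12
-x True t8.28 tcp [ 0.509  -0.1219  0.2115] F(slicer x,y,z) [ 2.98 -0.66  0.49] op 0.0189 gf 78.7
   x -4.19 y 15.09 tip 66.41
+x True t8.91 tcp [ 0.5177 -0.1206  0.2102] F(slicer x,y,z) [-0.78  1.17 -1.26] op 0.0190 gf 78.6
   x 4.69 y 15.15 tip 65.08
mid 0.2516831009281635
mid t9.17 tcp [ 0.513  -0.1215  0.2112] F(slicer x,y,z) [ 0.13  0.17 -1.15] op 0.0187 gf 78.6
   x -0.12 y 14.96 tip 66.10
```

```bash
python3 - <<'E'
from h import *
a=go(.2,40,66.2,.025,4); y2=loc(f"+y {a}")[1]; env.dwell(.2); y2=loc("settled")[1]
go(.2,26,66.2,.05); loc("over hole")
h=go(.2,26,57.5,.015,4); loc(f"down {h}"); env.dwell(.2); loc("settled")
E
```

```text
+y True t9.91 tcp [ 0.5106 -0.103   0.211 ] F(slicer x,y,z) [ 0.52 -1.09 -0.68] op 0.0190 gf 78.9
   x 0.02 y 33.56 tip 65.91
settled t10.11 tcp [ 0.5103 -0.1032  0.2106] F(slicer x,y,z) [ 1.03 -2.9  -1.09] op 0.0192 gf 78.9
   x -0.28 y 33.47 tip 65.48
over hole t10.42 tcp [ 0.5114 -0.1107  0.211 ] F(slicer x,y,z) [ 0.99  0.23 -1.73] op 0.0188 gf 78.8
   x -0.19 y 25.85 tip 65.92
down False t11.15 tcp [ 0.5118 -0.1105  0.2026] F(slicer x,y,z) [ 0.26  0.45 -1.99] op 0.0192 gf 78.8
   x 0.19 y 25.98 tip 57.49
settled t11.35 tcp [ 0.5118 -0.1105  0.2027] F(slicer x,y,z) [ 0.57  1.2  -1.18] op 0.0191 gf 78.8
   x 0.26 y 25.98 tip 57.60
```

The tip has dropped into the cassette hole (57.5 mm, against the plate top at 63), so I'll draw the plate now.

```bash
python3 - <<'E'
from h import *
a=go(.2,10,57.5,.02,12); loc(f"drag {a}")
if not a:
    a=go(.2,-1,57.5,.02,12); loc(f"drag {a}")
env.dwell(.2); loc("settled")
E
```

```text
drag False t12.30 tcp [ 0.514  -0.1259  0.2026] F(slicer x,y,z) [-0.06  3.52  0.07] op 0.0187 gf 79.0
   x 0.29 y 10.42 tip 57.47
drag False t13.00 tcp [ 0.5156 -0.1372  0.2026] F(slicer x,y,z) [-0.16  4.52 -0.65] op 0.0189 gf 79.2
   x 0.25 y -0.97 tip 57.49
settled t13.20 tcp [ 0.5156 -0.1372  0.2026] F(slicer x,y,z) [ 0.45  4.33 -1.79] op 0.0188 gf 79.1
   x 0.24 y -1.00 tip 57.52
```

```bash
python3 - <<'E'
from h import *
for z in(50,40,32,26):
    h=go(.2,0,z,.025,6); x,y,zt=loc(f"z{z} {h}")
    if h: break
env.dwell(.2); loc("settled")
E
```

```text
z50 False t13.65 tcp [ 0.5155 -0.1364  0.1948] F(slicer x,y,z) [ 1.97  2.61 -3.31] op 0.0193 gf 79.1
   x 0.27 y -0.15 tip 49.71
z40 False t14.20 tcp [ 0.5156 -0.1356  0.1847] F(slicer x,y,z) [ 2.3   5.91 -1.06] op 0.0190 gf 79.0
   x 0.45 y 0.56 tip 39.57
z32 False t14.67 tcp [ 0.5156 -0.1356  0.1766] F(slicer x,y,z) [ 3.34  4.17 -2.7 ] op 0.0190 gf 79.1
   x 0.53 y 0.62 tip 31.49
z26 False t15.06 tcp [ 0.5157 -0.1358  0.1707] F(slicer x,y,z) [ 2.77  3.8  -3.48] op 0.0190 gf 79.0
   x 0.57 y 0.35 tip 25.58
settled t15.26 tcp [ 0.5157 -0.1358  0.1707] F(slicer x,y,z) [ 3.73  5.05 -3.38] op 0.0191 gf 79.0
   x 0.58 y 0.37 tip 25.56
```

```bash
python3 - <<'E'
from h import *
X,Y=.2,0.
def relax(z,k=4):
    global X,Y
    for i in range(k):
        s=[env.get_state()["force"]]
        for _ in range(2): env.dwell(.04); s.append(env.get_state()["force"])
        F=np.mean(s,0); fx,fy=F@ex,F@ey
        print("  relax F",round(fx,1),round(fy,1),round(F[2],1),"XY",round(X,2),round(Y,2))
        if abs(fx)<1.5 and abs(fy)<1.5: break
        X+=.1*np.clip(fx,-4,4); Y+=.1*np.clip(fy,-4,4); go(X,Y,z,.02)
relax(25.5,6)
z=25.5
for z in(20,15,12.5):
    h=go(X,Y,z,.02,7); a=loc(f"z{z} {h}"); 
    if h: break
    relax(z,3)
loc("end"); print(X,Y)
E
```

```text
relax F 3.8 4.3 -3.9 XY 0.2 0.0
  relax F 2.7 3.1 -3.0 XY 0.58 0.4
  relax F 2.4 1.9 -4.0 XY 0.85 0.71
  relax F 1.7 1.2 -3.8 XY 1.09 0.9
  relax F 0.0 -0.6 -3.4 XY 1.26 1.03
z20 False t17.10 tcp [ 0.5163 -0.1355  0.165 ] F(slicer x,y,z) [ 0.48 -2.34 -2.18] op 0.0188 gf 79.0
   x 1.23 y 0.62 tip 19.90
  relax F 0.4 -2.1 -2.6 XY 1.26 1.03
  relax F 0.8 -2.4 -3.6 XY 1.31 0.82
  relax F 0.5 -2.4 -3.6 XY 1.38 0.57
z15 True t18.31 tcp [ 0.5165 -0.1356  0.1634] F(slicer x,y,z) [ 2.13 -0.79 -0.79] op 0.0191 gf 79.3
   x 1.34 y 0.47 tip 18.27
end t18.31 tcp [ 0.5165 -0.1356  0.1634] F(slicer x,y,z) [ 2.13 -0.79 -0.79] op 0.0191 gf 79.3
   x 1.34 y 0.47 tip 18.27
1.4290298202981404 0.33565718792934185
```

```bash
cat > press.py <<'E'
from h import *
import sys
X,Y=float(sys.argv[1]),float(sys.argv[2])
def meanF(k=3):
    s=[]
    for _ in range(k): env.dwell(.04); s.append(env.get_state()["force"])
    F=np.mean(s,0); return F@ex,F@ey,F[2]
for i in range(int(sys.argv[3])):
    zt=(env.get_state()["tcp_pos"][2]-ZT)*1e3
    if zt<10.3: break
    h=go(X,Y,max(zt-3,9.3),.012,float(sys.argv[4])); s=env.get_state(); F=np.array(s["force"]); T=np.round(s["torque"],2)
    z2=(s["tcp_pos"][2]-ZT)*1e3
    fx,fy,fz=meanF(); print(f"{h} tip {z2:.2f} inst {F.round(1)} F {fx:.1f} {fy:.1f} {fz:.1f} T {T} XY {X:.2f} {Y:.2f}",flush=True)
    X+=.12*np.clip(fx,-4,4); Y+=.12*np.clip(fy,-4,4)
loc("end"); print(X,Y)
E
python3 press.py 1.43 .34 6 8
```

```text
False tip 15.28 inst [-0.9 -0.2  2.9] F -0.5 0.3 2.5 T [0.05 0.06 0.03] XY 1.43 0.34
False tip 12.00 inst [0.8 0.1 0.6] F 1.0 0.0 -0.2 T [ 0.03 -0.13 -0.03] XY 1.37 0.38
True tip 10.06 inst [-0.6  1.7  5.5] F -1.0 0.8 5.2 T [ 0.02  0.14 -0.02] XY 1.49 0.39
end t19.74 tcp [ 0.5166 -0.1356  0.1552] F(slicer x,y,z) [-1.38  1.09  5.06] op 0.0194 gf 80.3
   x 1.45 y 0.42 tip 10.08
1.366528023748943 0.4866049345453776
```

The pin stopped at tip height 10.06 mm (expected 10 when home) with about 7 N. I'll release it, back off and check.

```bash
python3 - <<'E'
from h import *
env.grip(.06,20); st("open")
p=env.get_state()["tcp_pos"]
env.movel([p[0],p[1],.25],velocity=.12); st("up")
env.reach([.45,.25,.3],Q); st("away")
can=np.zeros((600,800,3),np.uint8)
for n,b,o in(("scene",(275,165,415,315),(0,0)),("top",(270,200,400,290),(0,420))):
    im,d=camera(n); cv2.imwrite(f"pics/{n}3.png",im); np.savez(f"{n}3.npz",im=im,d=d)
    c=cv2.resize(im[b[1]:b[3],b[0]:b[2]],None,fx=4 if n=="scene" else 2.9,fy=4 if n=="scene" else 2.9,interpolation=cv2.INTER_CUBIC)
    h,w=c.shape[:2]; can[o[0]:o[0]+h,o[1]:o[1]+w]=c[:,:800-o[1]] if n=="top" else c[:, :420] if w>800 else c
    w_=cloud(n,d); x0,y0,x1,y1=b; m=np.zeros((480,640),bool); m[y0:y1,x0:x1]=1; q=w_[m&(w_[...,2]>.078)]
    print(n,len(q),"top z",np.percentile(q[:,2],[50,90,98]).round(4)); m2=q[:,2]>.105
    for lo,hi in((.078,.095),(.1,.112),(.112,.125)):
        k=(q[:,2]>lo)&(q[:,2]<hi); print(lo,k.sum(),q[k].mean(0).round(4))
b=cv2.imread("pics/scene3.png")[0:480,0:640]; c=cv2.resize(b,(320,240)); can[300:540,480:800]=c
cv2.imwrite("pics/final.png",can)
E
```

```text
open t20.22 tcp [ 0.5163 -0.1354  0.1547] F(slicer x,y,z) [-0.16  0.33  0.77] op 0.0596 gf 0.0
up t21.16 tcp [ 0.5158 -0.1352  0.2493] F(slicer x,y,z) [-1.13  0.59  0.32] op 0.0599 gf 0.0
away t22.62 tcp [0.4506 0.2486 0.2997] F(slicer x,y,z) [ 0.06 -1.14  0.14] op 0.0601 gf 0.0
scene 784 top z [0.0917 0.115  0.1198]
0.078 439 [ 0.7321 -0.1624  0.085 ]
0.1 154 [ 0.6852 -0.1213  0.1056]
0.112 118 [ 0.6396 -0.1177  0.1161]
top 76 top z [0.1166 0.1204 0.122 ]
0.078 7 [ 0.5214 -0.1226  0.0827]
0.1 10 [ 0.5157 -0.1335  0.1073]
0.112 58 [ 0.5188 -0.137   0.1177]
```

View pics/final.png

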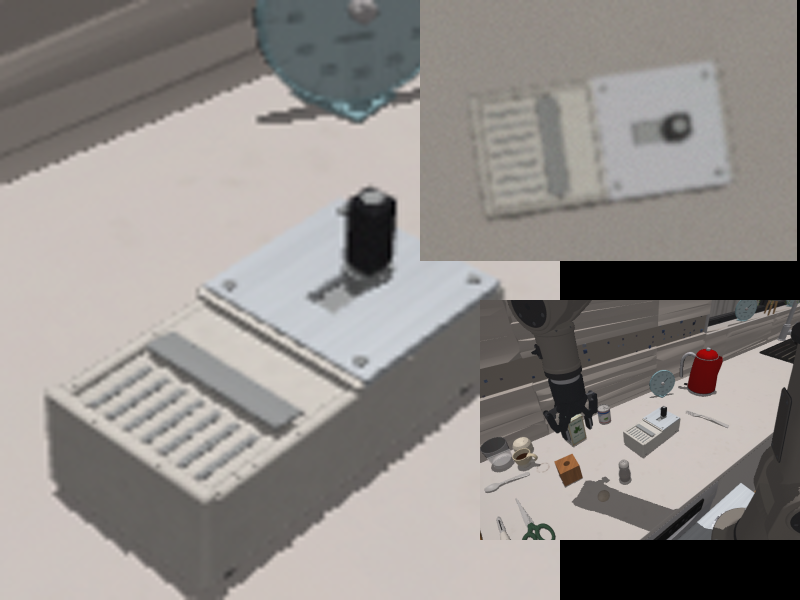

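The pin stands upright at the hole end of the slot, with its collar on the cover, and the bystanders are where they were. I'll press lightly on the handle with closed fingers to make sure it's fully seated.

```bash
python3 - <<'E'
from h import *
C=HOLE+ex*.0014+ey*.0005; n=env.nose_length
env.grip(0,20)
env.reach(list(C+[0,0,.117+n+.06]),Q)
env.movel(list(C+[0,0,.117+n+.012]),velocity=.06); env.dwell(.2); st("above")
h=env.movel(list(C+[0,0,.117+n-.006]),velocity=.012,stop_force=8); s=st(f"touch {h}")
print("contact height mm",(s["tcp_pos"][2]-n)*1e3)
env.dwell(.3); s=st("hold"); print((s["tcp_pos"][2]-n)*1e3)
env.movel(list(C+[0,0,.117+n+.08]),velocity=.1); st("up")
im,d=camera("scene"); cv2.imwrite("pics/f2.png",cv2.resize(im[165:315,275:415],None,fx=4,fy=4))
w=cloud("top",camera("top")[1])
E
```

```text
above t25.94 tcp [ 0.5167 -0.1356  0.202 ] F(slicer x,y,z) [-0.07 -0.24  0.76] op -0.0001 gf 0.0
touch True t26.93 tcp [ 0.5166 -0.1358  0.1897] F(slicer x,y,z) [-1.78 -1.01  5.31] op 0.0001 gf 2.9
contact height mm 117.08111970947752
hold t27.23 tcp [ 0.5166 -0.1357  0.1897] F(slicer x,y,z) [-0.94  0.88  5.35] op -0.0002 gf 2.8
117.07273643014776
up t28.19 tcp [ 0.5161 -0.1354  0.269 ] F(slicer x,y,z) [-0.58  0.3  -1.6 ] op 0.0002 gf 0.0
```

View pics/f2.png

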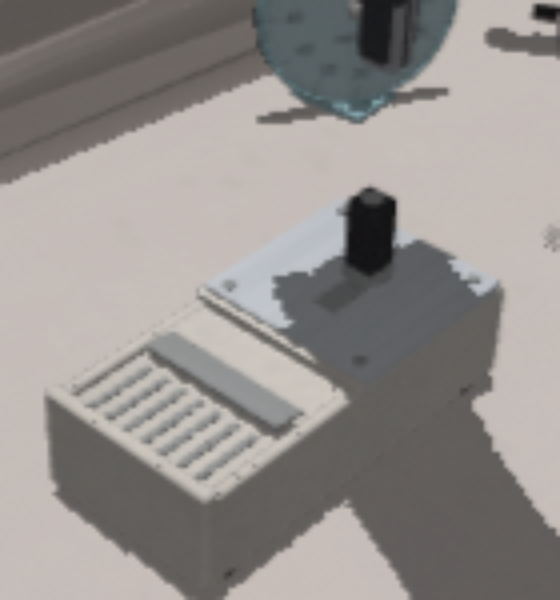

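The fingers met the handle top at 117.08 mm, against 117 when fully home. The pin is upright and the gripper is clear.

```bash
python3 -c "
from h import *
print(job.job_done())"
```

```text
the job is handed in; nothing more can be done
None
```

The slicer is locked: the pin stands upright with its collar on the cover (handle top felt at 117.1 mm, 117 expected), stop limits stayed at 8 N while pressing (12 N while drawing the plate), and I handed the job in at about 28 s.

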